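# Set out a tack-up kit on the layout plate

### The arm

A 7-joint arm with a two-finger parallel gripper is mounted at the origin on a cart in front of the work surface, level with it; the furniture and walls round the work are solid. World frame = base frame: x ahead of the robot, y to its left, z up, the work surface at z = 0. Lengths are in m, angles in rad, forces in N, time in s.
With the tool pointing down it reaches from about 0.35 to 0.9 m from the base axis. Payload 7.2 kg.
Tool frame: the origin (TCP) lies at the very end of the fingers, on their centre line; the grasp point (between the pads) lies 19 mm behind it; z points along the fingers, y is the line along which they close (so a half turn about z gives the same grasp; the last joint's range is limited). The gripper opens to 85 mm and grips with 20 to 120 N. Pads are 22 mm wide; open, the fingers measure 114 mm over their backs; the gripper's body (76 mm by 85 mm) begins 54 mm behind the grasp point. The pads swing forward as they close: fully open they stand 13 mm farther back than shut.
Start: joints at [-1.233, 0.411, -0.013, 1.596, 0.006, 1.134, -0.082], TCP at [0.247, 0.574, 0.231] pointing down, gripper open.
Joint ranges: [-2.95, 2.95], [-0.29, 1.99], [-1.47, 1.44], [0.14, 2.54], [-1.03, 4.17], [0.13, 1.85], [-2.86, 2.86]. Speed limits (rad/s): [2.39, 2.39, 3.01, 3.01, 3.14, 3.14, 3.14].

### API

Orientations are given as a unit quaternion [w, x, y, z].
In Python, from station import telemetry, read_camera, order, spotter gives the robot as it stands. The module is installed in compiled form; this text tells all that it offers.
- The arm moves only by the tool jog_arm, never from a script. Its argument "targets" is one flat list of numbers, 7 for each row, row after row: the turn, a rotation vector about the world's x, y, z in rad, then the shift along the world's x, y, z in mm, then the opening, from -1 (shut) to 1 (fully open). In form: [ax, ay, az, x, y, z, hand, ax, ay, az, x, y, z, hand, ...]. A call has 1 to 20 rows; each row is the pose to reach, as a shift and turn from the pose commanded when the call began; what a row does not reach only later rows make up. A row lasts 1/8 s, in which the tool goes at most 62.5 mm and 10.7 degrees, less where a joint would pass 70% of its speed; a pose out of reach is approached as far as the arm can. A call with a gripper value outside its range is refused whole. The fingers move at their own pace and stop on an object; "newtons" is the grip in N (left out, the last holds). Time passes only in rows, so rows that repeat a pose let the fingers close. It gives the time, the measured TCP pose, the force, the opening and the grip force at its end, in the units of the state.
- telemetry.get_obs(): the state, without advancing time (a new reading comes with each control period).
- read_camera(name): name is "scene" or "side" or "wrist"; returns a dict with "pixels" (384x512x3 uint8, red, green, blue), "depth" (384x512 float32, m along the optical axis (not along the pixel's ray), 0 where there is no reading), "fovy" (degrees; the focal length in pixels is half the picture's height over the tangent of half this angle, whatever the lens; pixels are square), "cx", "cy" (the principal point, pixels), "extrinsics" (4x4, takes a point from camera to world coordinates). Camera axes: x right, y up, looking along -z (the intrinsics and any distortion apply to the point x, -y, -z); pixel columns grow to the right and rows downward; lengths in m; the calibration is good to about 2 mm. A picture is of the moment at which its call begins.
- order.close_job(): hands the job in; it is judged then, once.
Trained networks look in the newest picture that a camera, given by its name, has taken for a name from the list of things; names that differ only in an ending like _2 or _b are one class to them, and where a whole thing is asked for, a point or a joint stands for the part that bears it (a point fixed in the world has none). Each returns a list of dicts, best first, with "p" (0 to 1); they miss things now and then, are a little off and sometimes report something else, mostly with a low value. They report only what shows in the picture. A call takes as long as a camera call. They do not tell look-alikes from the thing itself.
- spotter.masks_of(camera, name): "mask" (384x512 bool, what is visible of it).
- spotter.place_of(camera, name): "at" ([x, y, z] in m, in the coordinates of the camera as it stood for that picture, good to about 4 mm: a listed point, or the origin of a listed thing).
The state is a dict: "time": time; "q": joint angles; "joint_velocities": joint speeds; "tau": joint torques, N m; "tool_pos": TCP position; "eef_rot": TCP orientation; "wrist_force": force on the tool from outside, world axes, zero at the start; "wrist_torque": the same for the moment, N m; "gripper_width": finger opening in m; "finger_force": force on a finger pad.
Only numpy, scipy, OpenCV 4.12 (cv2) and the standard library are available. Lean on these libraries where they do the work, as an engineer would, in place of code of your own. Each camera call takes 0.05 s, during which the arm holds its last target. There are 200 camera calls.

### The job

With the loose parts from the left half of the table near the robot (not the similar ones far off at the back and right), set out the kit for the next tack-up on the layout plate, with the plate's stop rail taken as the back and everything square to the plate: stand the bent bracket on the scribed outline, its long side parallel to the rail, and lay the plain square coupon centred flat on top of it. Put the V block to the left of the bracket (groove running front to back) and the welding magnet upright to its right, broad face towards the bracket, each level with the middle of the bracket and about 30 mm clear of it; lay the long dark coupon flat, along the rail, midway between the bracket and the rail and centred on the bracket. Leave the other things on the table alone.

Things in the scene. Friction and masses are not known exactly. Their poses are not given: they have to be found in the camera images.
- layout_plate: Fixed flat steel plate 205 x 270 x 8 mm, dark stop rail (18 mm wide, 14 mm above the plate) along its back edge, thin scribed rectangle 65 x 79 mm for the bracket. Origin: at table level below the rectangle's centre. x to the back (rail's front face at x = 0.112), y left along the rail, plate top z = 0.008; spans x -0.075 to 0.130, y +-0.135.
- bracket: Loose bent sheet-steel bracket, an upside-down U of 2 mm sheet, 62 x 76 x 50 mm (x, y, z), with one 14 mm hole; 0.17 to 0.31 kg. Origin: centre of its underside; z up. Its two walls are at x = +-0.031 (outer faces) and run 76 mm along y; flat top at z = 0.050. Grip across the 62 mm. Either way round will do.
- square_coupon: Loose plain pale square steel coupon 50 x 50 x 9 mm, no weld bead, starts left of the robot's middle (y above 0.1, x below 0.71, as do all loose parts; look-alikes elsewhere are fixed). Origin: centre of its underside; z up. x and y along its sides.
- v_block: Loose ground steel V block, 60 x 40 x 34 mm (x, y, z), V groove on top running along x; 0.29 to 0.55 kg. Origin: centre of its underside; z up. Grip across the 40 mm (y).
- magnet: Loose welding magnet (it holds nothing here, no pull): two pale steel plates with an orange core between, upright, 22 x 46 x 66 mm (x, y, z); broad faces look along +-x. Origin: centre of its underside; z up. Grip across the 22 mm (x).
- long_coupon: Loose long dark steel coupon 25 x 75 mm, 9 mm thick, with a weld bead along its top (11 mm over all). Origin: centre of its underside; z up. Long side along y, grip across the 25 mm (x).
- short_coupon: Bystander: shorter, wider, paler coupon 30 x 60 x 8 mm with a weld bead, long side along y. Origin: centre of its underside; z up. 
- gas_cup: Bystander: small pink ceramic gas cup lying on its side, 17 x 40 x 17 mm, long along y. Origin: centre of its underside; z up. 
- torch_rest: Fixed obstacle, not to be used: empty torch rest near the front edge of the table, a 40 x 52 mm block with a thin post and a small cradle, 184 mm tall. Origin: centre of its underside; z up.
Not all that is in view belongs to the job. There is more than one size of the magnet; the job needs the smaller.

How it is judged:
At the end, for the whole second after the job is handed in: Bracket on the outline (12 mm, 0.15 rad); square coupon flat on it (12 mm); V block left and magnet right of it on the plate, gaps 30 +-15 mm, level within 18 mm; long coupon on the plate midway to the rail (15 mm), centred (18 mm); all square within 0.2 rad, upright, released, at rest (x of bracket in the frame of layout_plate between -0.012 and 0.012 m and y of bracket in the frame of layout_plate between -0.012 and 0.012 m and z of bracket in the frame of layout_plate between 0.004 and 0.012 m and angle between the x axis of bracket and the x axis of layout_plate, either way round below 0.15 rad and angle between bracket's own z axis and vertical below 0.08 rad and horizontal distance between square_coupon and bracket below 0.012 m and z of square_coupon in the frame of bracket between 0.046 and 0.055 m and angle between each of square_coupon, v_block, magnet, long_coupon's own z axis and vertical below 0.1 rad and (angle between the x axis of square_coupon and the x axis of bracket, either way round below 0.25 rad or angle between the x axis of square_coupon and the y axis of bracket, either way round below 0.25 rad) and y of v_block in the frame of layout_plate above 0.04 m and (y of v_block in the frame of bracket between 0.073 and 0.103 m or y of v_block in the frame of bracket between -0.103 and -0.073 m) and x of v_block in the frame of bracket between -0.018 and 0.018 m and z of v_block in the frame of layout_plate between 0.004 and 0.012 m and angle between the x axis of v_block and the x axis of layout_plate, either way round below 0.2 rad and y of magnet in the frame of layout_plate below -0.04 m and (y of magnet in the frame of bracket between 0.064 and 0.094 m or y of magnet in the frame of bracket between -0.094 and -0.064 m) and x of magnet in the frame of bracket between -0.018 and 0.018 m and z of magnet in the frame of layout_plate between 0.004 and 0.012 m and angle between the x axis of magnet and the y axis of layout_plate, either way round below 0.2 rad and x of long_coupon in the frame of layout_plate between 0.0565 and 0.0865 m and y of long_coupon in the frame of bracket between -0.018 and 0.018 m and z of long_coupon in the frame of layout_plate between 0.004 and 0.012 m and angle between the y axis of long_coupon and the y axis of layout_plate, either way round below 0.2 rad and linear speed of each of bracket, square_coupon, v_block, magnet, long_coupon below 0.01 m/s); the robot touches nothing.
It fails at once if a bystander is disturbed (moved more than 30 mm) (distance of any of short_coupon, gas_cup from where it was at the start of the episode above 0.03 m).
It also fails if it takes over 125 s, if anything falls off the work surface, if the arm or the gripper's body presses on something with over 40 N, if the wrist force passes 120 N, or if a joint passes its speed limit or range.

## Working session

There is one attempt and no reset: what is moved stays moved. The work goes in short steps, Python scripts to look and compute and a tool call to move; the robot and the scene stay as the last step left them, time stands still between calls to the robot, and variables do not carry over. Pictures are saved under pics/ and viewed, at most 14 in all, crops included, and the job is handed in when it is done.

Besides the shell and the picture viewer there is one more tool, called after "Call:" by a JSON object that holds its "name" and its "arguments". jog_arm: Moves the arm, as the interface text tells. Its arguments: {"type":"object","properties":{"targets":{"type":"array","items":{"type":"number"}},"newtons":{"type":"number"}},"required":["targets"]}

```bash
mkdir -p pics; cat > h.py <<'E'
import numpy as np, cv2
from station import telemetry, read_camera, order, spotter
def shot(n,f=None):
    c=read_camera(n)
    if f: cv2.imwrite('pics/'+f,c['pixels'][:,:,::-1])
    return c
def cloud(c):
    f=192/np.tan(np.radians(c['fovy'])/2)
    v,u=np.mgrid[0:384,0:512]; d=c['depth']
    p=np.stack([(u-c['cx'])/f*d,-(v-c['cy'])/f*d,-d],-1)
    E=np.array(c['extrinsics']); w=p@E[:3,:3].T+E[:3,3]; w[d==0]=np.nan
    return w
def places(c,cam,names):
    E=np.array(c['extrinsics']); f=192/np.tan(np.radians(c['fovy'])/2)
    for n in names:
        for r in spotter.place_of(cam,n):
            a=np.array(r['at']); print(cam,n,round(r['p'],2),np.round(E[:3,:3]@a+E[:3,3],3),'px',int(c['cx']-f*a[0]/a[2]),int(c['cy']+f*a[1]/a[2]))
names='layout_plate bracket square_coupon v_block magnet long_coupon short_coupon gas_cup torch_rest'.split()
E
python3 - <<'E'
from h import *
print(telemetry.get_obs())
ims=[]
for n in ['scene','side']:
    c=shot(n,n+'0.png'); places(c,n,names); print(c['fovy'],c['extrinsics'][:3,3] if hasattr(c['extrinsics'],'shape') else '')
shot('wrist','wrist0.png')
E
```

```text
{'time': 0.0, 'q': array([-1.233212  ,  0.41190131, -0.01274265,  1.59709193,  0.00558658,
        1.13430073, -0.08222502]), 'joint_velocities': array([-3.60679304e-05, -6.34567077e-04, -1.84957494e-03,  1.32274376e-03,
       -9.30540927e-04,  7.17360080e-04,  2.27930735e-03]), 'tau': array([ 6.33983964e-04, -6.00625420e+01,  6.82468973e-01, -2.99421555e+01,
        1.37550960e-02,  1.07488688e-02,  1.97765985e-05]), 'tool_pos': array([0.24652517, 0.57375628, 0.23043243]), 'eef_rot': array([-1.21376263e-04,  2.01492042e-01,  9.79489797e-01, -8.24097600e-04]), 'wrist_force': array([ 0.30385974, -0.2805241 ,  0.25428786]), 'wrist_torque': array([ 0.03795702,  0.00646937, -0.03564377]), 'finger_force': 0.0, 'gripper_width': 0.08506906608571266}
scene layout_plate 0.56 [ 0.543 -0.141 -0.002] px 317 168
scene bracket 0.59 [ 0.566  0.126 -0.007] px 225 202
scene square_coupon 0.84 [0.437 0.123 0.003] px 262 223
scene v_block 0.78 [ 0.702  0.138 -0.002] px 190 179
scene v_block 0.7 [0.574 0.263 0.   ] px 170 220
scene magnet 0.9 [ 0.564  0.386 -0.002] px 117 246
scene magnet 0.57 [ 0.68  
[... 333 characters left out ...]
-0.004] px 251 173
side bracket 0.68 [0.565 0.121 0.   ] px 225 207
side square_coupon 0.74 [ 0.435  0.128 -0.001] px 276 212
side v_block 0.94 [ 0.696  0.138 -0.002] px 173 207
side v_block 0.55 [ 0.45   0.25  -0.002] px 263 237
side magnet 0.93 [ 0.56   0.388 -0.001] px 193 271
side magnet 0.72 [0.682 0.28  0.002] px 155 235
side magnet 0.28 [ 0.439  0.124 -0.002] px 275 211
side long_coupon 0.61 [0.447 0.388 0.003] px 255 275
side long_coupon 0.51 [ 0.542 -0.134  0.002] px 251 171
side short_coupon 0.58 [0.448 0.253 0.005] px 264 235
side short_coupon 0.46 [0.558 0.386 0.002] px 195 269
side gas_cup 0.5 [ 0.577  0.261 -0.001] px 204 235
57.18702077121414 [0.36463775 0.89341903 0.38720558]
```

```bash
python3 - <<'E'
import cv2
a=cv2.imread('pics/scene0.png');a=a[140:330,80:390]
cv2.imwrite('pics/sc_crop.png',cv2.resize(a,(800,490),interpolation=cv2.INTER_CUBIC))
E
```

```text
(no output)
```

View pics/scene0.png

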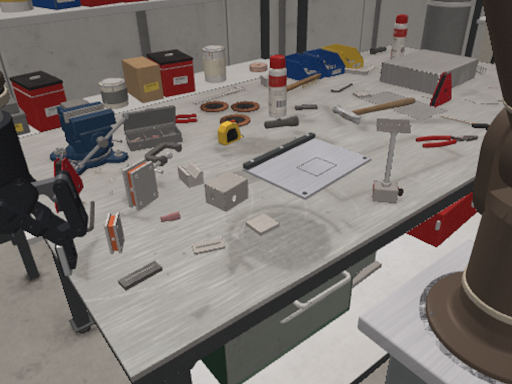

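View pics/sc_crop.png

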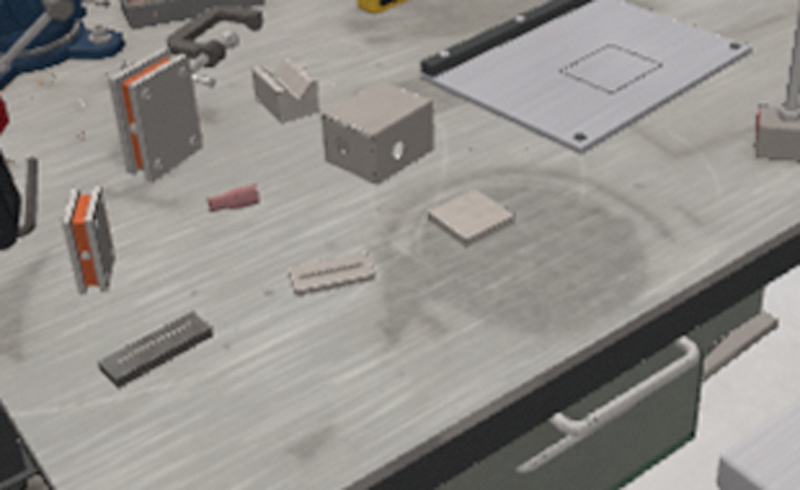

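View pics/side0.png

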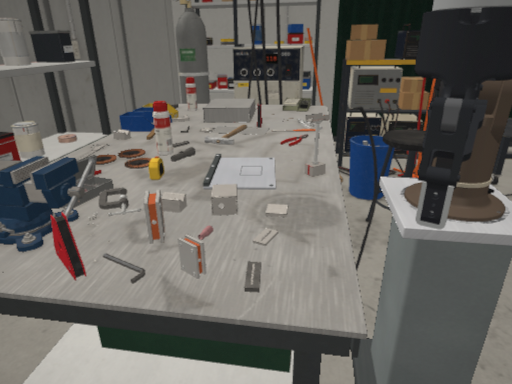

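The small magnet is the one at scene px (117,235), (0.56, 0.39). It is clearly smaller than the one at px (142,185), (0.68, 0.28), so it fits the description. The long dark coupon is at px (140,274) and the pale short bystander at px (209,246). The square coupon without a bead is at px (262,224), the V block at px (190,175) and the bracket at px (227,192). Next I measure poses and yaws from the depth.

```bash
cat >> h.py <<'E'
def rect(P):
    (cx,cy),(w,h),a=cv2.minAreaRect((P*1000).astype(np.float32))
    return np.round([cx,cy,w,h,a],1)
def fit(w,xy,r,zlo,zhi):
    m=(np.hypot(w[...,0]-xy[0],w[...,1]-xy[1])<r)&(w[...,2]>zlo)&(w[...,2]<zhi)
    k,l,s,_=cv2.connectedComponentsWithStats(m.astype(np.uint8))
    if k<2: return None
    m=l==1+np.argmax(s[1:,4])
    return rect(w[m][:,:2]),int(m.sum()),np.round(np.nanmedian(w[m][:,2])*1000,1)
E
python3 - <<'E'
from h import *
for n in ['scene','side']:
    c=shot(n); w=cloud(c)
    for nm,xy,r,a,b in [('bracket',(.566,.124),.06,.044,.06),('square',(.437,.125),.05,.005,.02),('vblock',(.699,.138),.05,.006,.045),('vtop',(.699,.138),.05,.029,.045),('magnet',(.562,.387),.05,.01,.08),('magtop',(.562,.387),.05,.06,.08),('long',(.45,.388),.06,.005,.02),('short',(.447,.248),.05,.004,.02),('cup',(.575,.262),.04,.006,.03),('plate',(.56,-.14),.2,.004,.014),('rail',(.65,-.14),.2,.017,.03),('rest',(.42,-.22),.15,.1,.25)]:
        print(n,nm,fit(w,xy,r,a,b))
    print(w[190,387] if n=='scene' else w[168,316])
E
```

```text
scene bracket (array([564. , 122.9,  62.8,  77.1,  11.9]), 550, np.float64(49.8))
scene square (array([435.7, 123.4,  53.4,  53.1,   0.5]), 393, np.float64(9.0))
scene vblock (array([696. , 140.2,  40.7,  66.1,  85.3]), 409, np.float64(25.1))
scene vtop (array([694.1, 126.1,  11.9,  62.7,  84.4]), 74, np.float64(33.2))
scene magnet (array([561. , 386. ,  23. ,  50. ,  59.8]), 547, np.float64(47.7))
scene magtop (array([561. , 386.1,  23. ,  49.9,  60.4]), 176, np.float64(64.0))
scene long (array([450.4, 389.1,  28.1,  76.4,   6.1]), 471, np.float64(9.2))
scene short (array([446.1, 249.7,  60. ,  33.2,  70.3]), 310, np.float64(6.2))
scene cup (array([572.1, 262.9,  39.2,  14.4,  82.4]), 122, np.float64(13.3))
scene plate (array([ 567.3, -134.9,  204.3,  276.2,    6.1]), 3918, np.float64(8.1))
scene rail (array([ 662.1, -124.4,   21.8,  275.6,    6.6]), 394, np.float64(21.5))
scene rest (array([ 347.4, -151.8,   66.6,   39.6,   39.4]), 608, np.float64(174.4))
[ 0.33207215 -0.14185764  0.03116075]
side bracket (array([564.5, 124.7,  61.5,  80.1,  11.8]), 350, np.float64(48.6))
side squa
[... 206 characters left out ...]
5, np.float64(31.9))
side magnet (array([560.9, 388.7,  22.6,  48.1,  59.2]), 814, np.float64(43.7))
side magtop (array([561.2, 388.4,  22.3,  47.1,  59.2]), 208, np.float64(63.4))
side long (array([450.4, 391.4,  25.1,  76.2,   5.6]), 398, np.float64(8.3))
side short (array([445.7, 251.7,  61.7,  30.9,  69.4]), 208, np.float64(5.2))
side cup (array([572.9, 264.5,  40.7,  14.1,  74.7]), 97, np.float64(12.5))
side plate (array([ 566.9, -128.3,  200.1,  268.2,    6. ]), 1769, np.float64(6.6))
side rail (array([ 661.2, -119.5,   18.4,  268.3,    7. ]), 176, np.float64(20.4))
side rest (array([ 347.9, -149.9,   65.8,   37.2,   41.4]), 265, np.float64(170.6))
[ 0.34248779 -0.12902972  0.02604796]
```

Call:
{"name": "jog_arm", "arguments": {"targets": [0, 0, -0.958, 318, -450, -50, 1, 0, 0, -0.958, 318, -450, -50, 1, 0, 0, -0.958, 318, -450, -50, 1, 0, 0, -0.958, 318, -450, -50, 1, 0, 0, -0.958, 318, -450, -50, 1, 0, 0, -0.958, 318, -450, -50, 1, 0, 0, -0.958, 318, -450, -50, 1, 0, 0, -0.958, 318, -450, -50, 1, 0, 0, -0.958, 318, -450, -50, 1, 0, 0, -0.958, 318, -450, -50, 1, 0, 0, -0.958, 318, -450, -50, 1, 0, 0, -0.958, 318, -450, -50, 1, 0, 0, -0.958, 318, -450, -50, 1, 0, 0, -0.958, 318, -450, -50, 1], "newtons": 50}}

```text
time: 2.9
tool_pos: [0.5645, 0.125, 0.1815]
eef_rot: [-0.0, 0.63, 0.777, 0.0]
wrist_force: [0.1, 0.6, 0.8]
gripper_width: 0.0853
finger_force: 0.0
```

```bash
python3 - <<'E'
from h import *
o=telemetry.get_obs();print(o['time'],o['tool_pos'],o['eef_rot'],o['q'])
q=o['eef_rot'];print('phi',np.degrees(np.arctan2(q[2]**2-q[1]**2,2*q[1]*q[2])))
c=shot('wrist','w1.png'); w=cloud(c); places(c,'wrist',['bracket'])
print(fit(w,(.566,.124),.06,.044,.06))
print(np.array(c['extrinsics'])[:3,3]-o['tool_pos'],c['fovy'])
E
```

```text
2.9 [0.56448858 0.1250453  0.18147294] [-2.65000939e-05  6.29772367e-01  7.76779720e-01  1.79964502e-04] [-0.57727096  0.38981914  0.3615739   1.79041309 -0.16180153  0.99008794
  0.05680306]
phi 11.933338122140977
(array([565.1, 122.2,  62. ,  75.4,  12.2]), 4318, np.float64(50.1))
[-0.0156537   0.0726271   0.14260563] 69.08988312907381
```

View pics/w1.png

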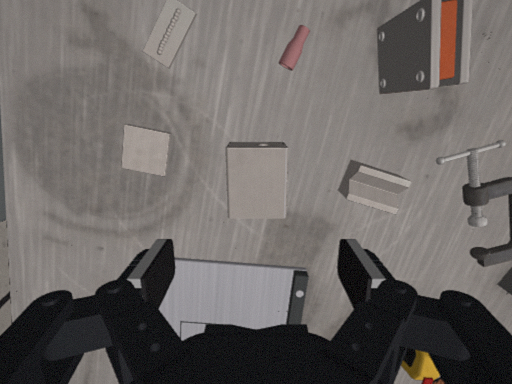

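The wrist view shows the bracket centred at px (257,180), with the V block at (378,190), the square coupon at (146,150) and the plate at the bottom. I grip the bracket now.

Call:
{"name": "jog_arm", "arguments": {"targets": [0, 0, 0, 0.5, -2.5, -60, 1, 0, 0, 0, 0.5, -2.5, -110, 1, 0, 0, 0, 0.5, -2.5, -150, 1, 0, 0, 0, 0.5, -2.5, -169, 1, 0, 0, 0, 0.5, -2.5, -169, 1, 0, 0, 0, 0.5, -2.5, -169, 0.3, 0, 0, 0, 0.5, -2.5, -169, -0.2, 0, 0, 0, 0.5, -2.5, -169, -0.2, 0, 0, 0, 0.5, -2.5, -169, -0.2, 0, 0, 0, 0.5, -2.5, -169, -0.2], "newtons": 50}}

```text
time: 4.25
tool_pos: [0.5666, 0.122, 0.0142]
eef_rot: [0.001, 0.63, 0.776, 0.001]
wrist_force: [-0.6, -0.1, 6.4]
gripper_width: 0.0611
finger_force: 55.5
```

Call:
{"name": "jog_arm", "arguments": {"targets": [0, 0, 0, 0, 0, 60, -0.2, 0, 0, 0, 0, 0, 120, -0.2, 0, 0, -0.103, -25, -326, 199, -0.2, 0, 0, -0.103, -25, -326, 199, -0.2, 0, 0, -0.103, -25, -326, 199, -0.2, 0, 0, -0.103, -25, -326, 199, -0.2, 0, 0, -0.103, -25, -326, 199, -0.2, 0, 0, -0.103, -25, -326, 199, -0.2, 0, 0, -0.103, -25, -326, 199, -0.2, 0, 0, -0.103, -25, -326, 199, -0.2, 0, 0, -0.103, -25, -326, 199, -0.2]}}

```text
time: 5.62
tool_pos: [0.5404, -0.2025, 0.211]
eef_rot: [-0.0, 0.669, 0.744, 0.0]
wrist_force: [-0.2, -0.2, -2.3]
gripper_width: 0.0614
finger_force: 57.3
```

```bash
python3 - <<'E'
from h import *
o=telemetry.get_obs();print(o['time'],o['tool_pos'],o['gripper_width'],o['q'])
c=shot('wrist','w2.png'); w=cloud(c); np.save('w2.npy',w)
places(c,'wrist',['layout_plate'])
print('plate',fit(w,(.54,-.13),.25,.004,.014),'rail',fit(w,(.65,-.12),.2,.018,.03))
E
```

```text
5.625 [ 0.54044571 -0.20247601  0.2110162 ] 0.06139857488647501 [-0.09861111  0.36975558  0.48996054  1.76566909 -0.19743961  1.05556699
  0.56763905]
wrist layout_plate 0.75 [ 0.55  -0.142  0.004] px 269 118
plate (array([ 562. , -142.8,  188.5,  253.8,    6.7]), 29091, np.float64(8.1)) rail (array([ 663.4, -133.8,   18.9,  246.9,    6.8]), 3594, np.float64(21.9))
```

View pics/w2.png

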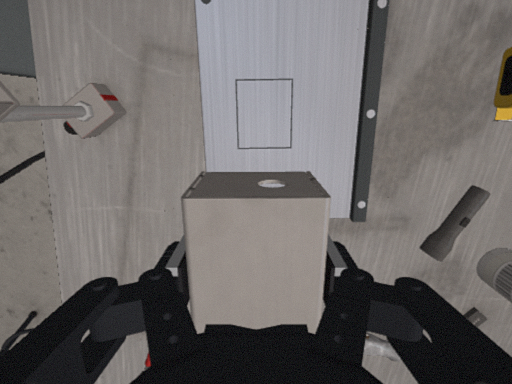

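The scribed rectangle shows at px (236–293, 79–149), and the held bracket is below it. I measure the rectangle.

```bash
python3 - <<'E'
from h import *
w=np.load('w2.npy'); g=cv2.imread('pics/w2.png',0)
s=g[70:158,226:304]; d=cv2.morphologyEx(s,cv2.MORPH_BLACKHAT,np.ones((9,9)))>25
m=np.zeros(g.shape,bool); m[70:158,226:304]=d
print(m.sum(), rect(w[m][:,:2]))
print(w[114,264])
E
```

```text
493 [ 542.6 -138.3   67.7   81.     7.6]
[ 0.54277173 -0.13751373  0.00847283]
```

Call:
{"name": "jog_arm", "arguments": {"targets": [0, 0, 0.012, 2, 30, 0, -0.2, 0, 0, 0.012, 2, 64, -20, -0.2, 0, 0, 0.012, 2, 64, -70, -0.2, 0, 0, 0.012, 2, 64, -120, -0.2, 0, 0, 0.012, 2, 64, -155, -0.2, 0, 0, 0.012, 2, 64, -175, -0.2, 0, 0, 0.012, 2, 64, -183, -0.2, 0, 0, 0.012, 2, 64, -188, -0.2, 0, 0, 0.012, 2, 64, -188, -0.2, 0, 0, 0.012, 2, 64, -188, -0.2, 0, 0, 0.012, 2, 64, -188, -0.2]}}

```text
time: 7.1
tool_pos: [0.5427, -0.1403, 0.0239]
eef_rot: [0.0, 0.665, 0.747, 0.0]
wrist_force: [-0.5, 0.2, -3.2]
gripper_width: 0.0612
finger_force: 57.2
```

Call:
{"name": "jog_arm", "arguments": {"targets": [0, 0, 0, 0, 2, -1, -0.2, 0, 0, 0, 0, 2, -2, -0.2, 0, 0, 0, 0, 2, -2, -0.2, 0, 0, 0, 0, 2, -2, 0.75, 0, 0, 0, 0, 2, -2, 0.75, 0, 0, 0, 0, 2, -2, 0.75, 0, 0, 0, 0, 2, 10, 0.75, 0, 0, 0, 0, 2, 60, 0.75, 0, 0, 0, 0, 2, 120, 0.75, 0, 0, 0, 0, 2, 150, 0.75, 0, 0, 0, 0, 2, 150, 0.75]}}

```text
time: 8.48
tool_pos: [0.5438, -0.1388, 0.1767]
eef_rot: [0.002, 0.665, 0.747, 0.002]
wrist_force: [0.1, -0.2, -0.7]
gripper_width: 0.0748
finger_force: 0.0
```

```bash
python3 - <<'E'
from h import *
o=telemetry.get_obs();print(o['time'],o['tool_pos'],o['gripper_width'])
for n in ['scene','wrist']:
    c=shot(n); w=cloud(c); print(n,fit(w,(.5426,-.138),.06,.05,.068))
    for nm,xy in [('square',(.436,.124)),('long',(.45,.39))]: print(nm,fit(w,xy,.06,.005,.02))
E
```

```text
8.475 [ 0.54382067 -0.1387602   0.17671453] 0.07484438605708785
scene (array([ 540.2, -137.3,   62.2,   80. ,    7.9]), 432, np.float64(57.6))
square (array([435.2, 124.5,  53.9,  53.8,  89.8]), 390, np.float64(8.9))
long (array([450.5, 388.8,  27.8,  75.8,   5.4]), 473, np.float64(9.0))
wrist (array([ 541.5, -137.5,   62.2,   75.2,    6.9]), 4815, np.float64(58.1))
square None
long None
```

Call:
{"name": "jog_arm", "arguments": {"targets": [0, 0, -0.12, -108, 263, -20, 1, 0, 0, -0.12, -108, 263, -20, 1, 0, 0, -0.12, -108, 263, -20, 1, 0, 0, -0.12, -108, 263, -20, 1, 0, 0, -0.12, -108, 263, -20, 1, 0, 0, -0.12, -108, 263, -20, 1, 0, 0, -0.12, -108, 263, -20, 1, 0, 0, -0.12, -108, 263, -20, 1]}}

```text
time: 9.57
tool_pos: [0.4345, 0.1234, 0.153]
eef_rot: [0.0, 0.709, 0.705, -0.0]
wrist_force: [0.1, 0.3, 0.1]
gripper_width: 0.0853
finger_force: 0.0
```

```bash
python3 - <<'E'
from h import *
o=telemetry.get_obs();print(o['time'],o['tool_pos'],o['gripper_width'])
q=o['eef_rot'];print('phi',np.degrees(np.arctan2(q[2]**2-q[1]**2,2*q[1]*q[2])))
c=shot('wrist'); w=cloud(c); print(fit(w,(.436,.124),.06,.005,.02))
E
```

```text
9.575 [0.43452312 0.12339428 0.15301854] 0.08529892551437694
phi -0.35800298204452674
(array([435.2, 123.5,  49.6,  50.2,   0.5]), 2156, np.float64(9.2))
```

Call:
{"name": "jog_arm", "arguments": {"targets": [0, 0, 0.015, 0.7, 0, -60, 1, 0, 0, 0.015, 0.7, 0, -110, 1, 0, 0, 0.015, 0.7, 0, -140, 1, 0, 0, 0.015, 0.7, 0, -151, 1, 0, 0, 0.015, 0.7, 0, -152, 1, 0, 0, 0.015, 0.7, 0, -152, 1, 0, 0, 0.015, 0.7, 0, -152, 0.3, 0, 0, 0.015, 0.7, 0, -152, -0.1, 0, 0, 0.015, 0.7, 0, -152, -0.4, 0, 0, 0.015, 0.7, 0, -152, -0.4, 0, 0, 0.015, 0.7, 0, -152, -0.4], "newtons": 40}}

```text
time: 11.0
tool_pos: [0.4354, 0.1251, 0.0023]
eef_rot: [0.0, 0.703, 0.711, 0.001]
wrist_force: [-1.6, -0.5, 11.3]
gripper_width: 0.0484
finger_force: 39.3
```

Call:
{"name": "jog_arm", "arguments": {"targets": [0, 0, 0, 0, 0, 15, -0.4, 0, 0, 0, 0, 0, 70, -0.4, 0, 0, 0.112, 106, -261, 125, -0.4, 0, 0, 0.112, 106, -261, 125, -0.4, 0, 0, 0.112, 106, -261, 125, -0.4, 0, 0, 0.112, 106, -261, 125, -0.4, 0, 0, 0.112, 106, -261, 125, -0.4, 0, 0, 0.112, 106, -261, 115, -0.4, 0, 0, 0.112, 106, -261, 95, -0.4, 0, 0, 0.112, 106, -261, 80, -0.4, 0, 0, 0.112, 106, -261, 70, -0.4, 0, 0, 0.112, 106, -261, 66, -0.4, 0, 0, 0.112, 106, -261, 66, -0.4, 0, 0, 0.112, 106, -261, 66, -0.4]}}

```text
time: 12.75
tool_pos: [0.5413, -0.1363, 0.0678]
eef_rot: [0.0, 0.662, 0.749, 0.0]
wrist_force: [-0.3, -0.3, -2.0]
gripper_width: 0.0482
finger_force: 42.6
```

Call:
{"name": "jog_arm", "arguments": {"targets": [0, 0, 0, 0, 0, -4, -0.4, 0, 0, 0, 0, 0, -6, -0.4, 0, 0, 0, 0, 0, -7, -0.4, 0, 0, 0, 0, 0, -7, -0.4, 0, 0, 0, 0, 0, -7, -0.4]}}

```text
time: 13.38
tool_pos: [0.5409, -0.1362, 0.0605]
eef_rot: [-0.0, 0.662, 0.749, 0.0]
wrist_force: [-3.1, 1.1, 2.8]
gripper_width: 0.0479
finger_force: 43.2
```

Call:
{"name": "jog_arm", "arguments": {"targets": [0, 0, 0, 0, 0, 0, 0.1, 0, 0, 0, 0, 0, 0, 0.5, 0, 0, 0, 0, 0, 0, 0.6, 0, 0, 0, 0, 0, 15, 0.6, 0, 0, 0, 0, 0, 60, 0.6, 0, 0, 0, 0, 0, 110, 0.6, 0, 0, 0, 0, 0, 110, 0.6]}}

```text
time: 14.25
tool_pos: [0.5435, -0.1372, 0.1752]
eef_rot: [0.003, 0.662, 0.749, 0.002]
wrist_force: [-0.2, 0.2, -0.0]
gripper_width: 0.0687
finger_force: 0.0
```

```bash
python3 - <<'E'
from h import *
o=telemetry.get_obs();print(o['time'],o['tool_pos'],o['gripper_width'])
c=shot('wrist','w3.png'); w=cloud(c); print(fit(w,(.5415,-.1375),.06,.063,.075), fit(w,(.5415,-.1375),.06,.05,.0625))
E
```

```text
14.25 [ 0.54351353 -0.13715651  0.17515227] 0.06866501747233486
(array([ 540.2, -137.6,   50.2,   49.8,    6.8]), 2732, np.float64(67.2)) (array([ 541.6, -137.6,   62. ,   75.4,    6.8]), 1992, np.float64(58.1))
```

View pics/w3.png

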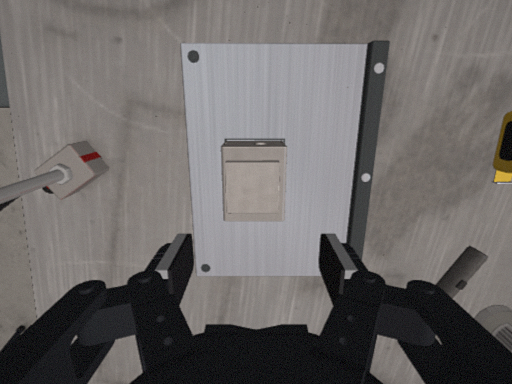

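The square coupon lies centred on the bracket at px (252,185), within 1.5 mm by the fit. Next is the long coupon.

Call:
{"name": "jog_arm", "arguments": {"targets": [0, 0, -0.024, -90, 525, -30, 0.3, 0, 0, -0.024, -90, 525, -30, 0.3, 0, 0, -0.024, -90, 525, -30, 0.3, 0, 0, -0.024, -90, 525, -30, 0.3, 0, 0, -0.024, -90, 525, -30, 0.3, 0, 0, -0.024, -90, 525, -30, 0.3, 0, 0, -0.024, -90, 525, -30, 0.3, 0, 0, -0.024, -90, 525, -30, 0.3, 0, 0, -0.024, -90, 525, -30, 0.3, 0, 0, -0.024, -90, 525, -30, 0.3, 0, 0, -0.024, -90, 525, -30, 0.3, 0, 0, -0.024, -90, 525, -30, 0.3, 0, 0, -0.024, -90, 525, -30, 0.3]}}

```text
time: 15.92
tool_pos: [0.4515, 0.3876, 0.1405]
eef_rot: [0.0, 0.672, 0.741, 0.0]
wrist_force: [-0.3, 0.2, 0.7]
gripper_width: 0.0555
finger_force: 0.0
```

```bash
python3 - <<'E'
from h import *
o=telemetry.get_obs();print(o['time'],o['tool_pos'],o['gripper_width'])
q=o['eef_rot'];print('phi',np.degrees(np.arctan2(q[2]**2-q[1]**2,2*q[1]*q[2])))
c=shot('wrist'); w=cloud(c); print(fit(w,(.45,.39),.06,.005,.02))
E
```

```text
15.925 [0.4514977  0.38759595 0.1404726 ] 0.05548216939843967
phi 5.56636508250845
(array([451.3, 388.7,  24.9,  74.1,   4.9]), 1741, np.float64(9.3))
```

Call:
{"name": "jog_arm", "arguments": {"targets": [0, 0, -0.01, 0, 1, -60, 0.3, 0, 0, -0.01, 0, 1, -110, 0.3, 0, 0, -0.01, 0, 1, -130, 0.3, 0, 0, -0.01, 0, 1, -137.5, 0.3, 0, 0, -0.01, 0, 1, -137.5, 0.3, 0, 0, -0.01, 0, 1, -137.5, 0, 0, 0, -0.01, 0, 1, -137.5, -0.5, 0, 0, -0.01, 0, 1, -137.5, -0.9, 0, 0, -0.01, 0, 1, -137.5, -0.9, 0, 0, -0.01, 0, 1, -137.5, -0.9]}}

```text
time: 17.23
tool_pos: [0.4515, 0.3904, 0.0043]
eef_rot: [-0.0, 0.675, 0.738, 0.001]
wrist_force: [-1.3, -1.4, 6.9]
gripper_width: 0.0234
finger_force: 39.1
```

Call:
{"name": "jog_arm", "arguments": {"targets": [0, 0, 0, 0, 0, 40, -0.9, 0, 0, 0, 0, 0, 90, -0.9, 0, 0, 0.03, 161, -517, 110, -0.9, 0, 0, 0.03, 161, -517, 110, -0.9, 0, 0, 0.03, 161, -517, 110, -0.9, 0, 0, 0.03, 161, -517, 110, -0.9, 0, 0, 0.03, 161, -517, 110, -0.9, 0, 0, 0.03, 161, -517, 110, -0.9, 0, 0, 0.03, 161, -517, 110, -0.9, 0, 0, 0.03, 161, -517, 110, -0.9, 0, 0, 0.03, 161, -517, 110, -0.9, 0, 0, 0.03, 161, -517, 110, -0.9, 0, 0, 0.03, 161, -517, 110, -0.9, 0, 0, 0.03, 161, -517, 110, -0.9]}}

```text
time: 18.98
tool_pos: [0.6118, -0.1253, 0.1128]
eef_rot: [-0.0, 0.663, 0.749, 0.0]
wrist_force: [0.1, -0.1, -1.9]
gripper_width: 0.0231
finger_force: 40.0
```

Call:
{"name": "jog_arm", "arguments": {"targets": [0, 0, 0, 0.7, -2, -40, -0.9, 0, 0, 0, 0.7, -2, -70, -0.9, 0, 0, 0, 0.7, -2, -88, -0.9, 0, 0, 0, 0.7, -2, -96, -0.9, 0, 0, 0, 0.7, -2, -99, -0.9, 0, 0, 0, 0.7, -2, -100, -0.9, 0, 0, 0, 0.7, -2, -100, -0.9]}}

```text
time: 19.85
tool_pos: [0.6131, -0.1294, 0.0136]
eef_rot: [0.0, 0.664, 0.748, 0.0]
wrist_force: [0.3, -0.0, -1.8]
gripper_width: 0.0234
finger_force: 40.0
```

Not quite in contact. I lower it another 1.5 mm, open partly and lift.

Call:
{"name": "jog_arm", "arguments": {"targets": [0, 0, 0, 0, 2, -1.5, -0.9, 0, 0, 0, 0, 2, -1.5, -0.9, 0, 0, 0, 0, 2, -1.5, -0.3, 0, 0, 0, 0, 2, -1.5, -0.12, 0, 0, 0, 0, 2, -1.5, -0.12, 0, 0, 0, 0, 2, 10, -0.12, 0, 0, 0, 0, 2, 60, -0.12, 0, 0, 0, 0, 2, 120, -0.12, 0, 0, 0, 0, 2, 160, -0.12, 0, 0, 0, 0, 2, 160, -0.12]}}

```text
time: 21.1
tool_pos: [0.6136, -0.1277, 0.1765]
eef_rot: [0.002, 0.664, 0.748, 0.002]
wrist_force: [-0.2, -0.1, -0.3]
gripper_width: 0.0378
finger_force: 0.0
```

```bash
python3 - <<'E'
from h import *
o=telemetry.get_obs();print(o['time'],o['tool_pos'],o['gripper_width'])
c=shot('wrist','w4.png'); w=cloud(c); print(fit(w,(.6125,-.129),.045,.013,.0205), fit(w,(.5415,-.1375),.06,.063,.075), fit(w,(.5415,-.1375),.06,.05,.0625))
c=shot('scene'); w=cloud(c); print('v',fit(w,(.696,.14),.05,.006,.045))
E
```

```text
21.1 [ 0.61362279 -0.12772507  0.17653944] 0.0377784460431634
(array([ 612.6, -130. ,   25. ,   75. ,    6.6]), 1442, np.float64(17.3)) (array([ 536.3, -138. ,   50.5,   50.3,    7.3]), 2771, np.float64(67.2)) (array([ 537.8, -137.7,   62.1,   75.4,    7.2]), 2007, np.float64(58.1))
v (array([696.1, 139.7,  41.8,  64.4,  84. ]), 414, np.float64(25.2))
```

Call:
{"name": "jog_arm", "arguments": {"targets": [0, 0, 1.365, 83, 268, -20, 1, 0, 0, 1.365, 83, 268, -20, 1, 0, 0, 1.365, 83, 268, -20, 1, 0, 0, 1.365, 83, 268, -20, 1, 0, 0, 1.365, 83, 268, -20, 1, 0, 0, 1.365, 83, 268, -20, 1, 0, 0, 1.365, 83, 268, -20, 1, 0, 0, 1.365, 83, 268, -20, 1, 0, 0, 1.365, 83, 268, -20, 1, 0, 0, 1.365, 83, 268, -20, 1, 0, 0, 1.365, 83, 268, -20, 1]}}

```text
time: 22.58
tool_pos: [0.6953, 0.1407, 0.1523]
eef_rot: [-0.0, 0.044, 0.999, -0.0]
wrist_force: [0.1, -0.1, -0.4]
gripper_width: 0.085
finger_force: 0.0
```

```bash
python3 - <<'E'
from h import *
o=telemetry.get_obs();print(o['time'],o['tool_pos'],o['gripper_width'],o['q'][6])
q=o['eef_rot'];print('phi',np.degrees(np.arctan2(q[2]**2-q[1]**2,2*q[1]*q[2])))
c=shot('wrist','w5.png'); w=cloud(c); print(fit(w,(.696,.14),.06,.006,.045))
c=shot('scene'); w=cloud(c); print('sc', fit(w,(.5415,-.1375),.06,.063,.075), fit(w,(.5415,-.1375),.06,.05,.0625))
E
```

```text
22.575 [0.69533069 0.14073894 0.15228926] 0.084982098306766 1.2066199945984586
phi 84.99128304831564
(array([697.3, 138.7,  40. ,  60.5,  84.5]), 2544, np.float64(30.6))
sc (array([ 536.6, -137.5,   51.2,   54. ,    8.7]), 213, np.float64(66.8)) (array([ 536.6, -137.3,   63.2,   77.7,    8.4]), 247, np.float64(57.3))
```

View pics/w5.png

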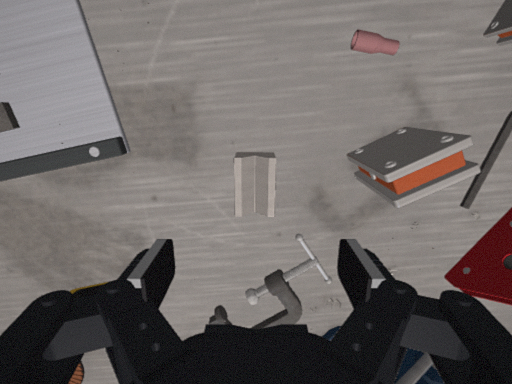

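The V block shows at px (255,185), and the C-clamp behind it is clear of the fingers. The bracket was nudged about 4 mm forward, still within tolerance. I grip the V block.

Call:
{"name": "jog_arm", "arguments": {"targets": [0, 0, -0.01, 2, -2, -60, 0.8, 0, 0, -0.01, 2, -2, -110, 0.8, 0, 0, -0.01, 2, -2, -135, 0.8, 0, 0, -0.01, 2, -2, -146, 0.8, 0, 0, -0.01, 2, -2, -146, 0.8, 0, 0, -0.01, 2, -2, -146, 0.2, 0, 0, -0.01, 2, -2, -146, -0.3, 0, 0, -0.01, 2, -2, -146, -0.6, 0, 0, -0.01, 2, -2, -146, -0.6, 0, 0, -0.01, 2, -2, -146, -0.6], "newtons": 60}}

```text
time: 23.92
tool_pos: [0.6987, 0.1393, 0.0086]
eef_rot: [0.001, 0.048, 0.999, 0.001]
wrist_force: [-0.6, 0.3, 5.6]
gripper_width: 0.0387
finger_force: 63.2
```

Call:
{"name": "jog_arm", "arguments": {"targets": [0, 0, 0, 0, 0, 40, -0.6, 0, 0, 0, 0, 0, 90, -0.6, 0, 0, 0.218, -170, -189, 100, -0.6, 0, 0, 0.218, -170, -189, 100, -0.6, 0, 0, 0.218, -170, -189, 100, -0.6, 0, 0, 0.218, -170, -189, 100, -0.6, 0, 0, 0.218, -170, -189, 100, -0.6, 0, 0, 0.218, -170, -189, 100, -0.6, 0, 0, 0.218, -170, -189, 100, -0.6, 0, 0, 0.218, -170, -189, 80, -0.6, 0, 0, 0.218, -170, -189, 50, -0.6, 0, 0, 0.218, -170, -189, 30, -0.6, 0, 0, 0.218, -170, -189, 20, -0.6, 0, 0, 0.218, -170, -189, 16, -0.6, 0, 0, 0.218, -170, -189, 16, -0.6]}}

```text
time: 25.8
tool_pos: [0.5281, -0.05, 0.023]
eef_rot: [0.0, -0.061, 0.998, 0.0]
wrist_force: [-0.7, -0.8, -3.9]
gripper_width: 0.0387
finger_force: 62.0
```

Call:
{"name": "jog_arm", "arguments": {"targets": [0, 0, 0, 0, 0, -3, -0.6, 0, 0, 0, 0, 0, -5, -0.6, 0, 0, 0, 0, 0, -6.5, -0.6, 0, 0, 0, 0, 0, -6.5, -0.6, 0, 0, 0, 0, 0, -6.5, -0.6, 0, 0, 0, 0, 0, -6.5, 0, 0, 0, 0, 0, 0, -6.5, 0.2, 0, 0, 0, 0, 0, -6.5, 0.2, 0, 0, 0, 0, 0, 10, 0.2, 0, 0, 0, 0, 0, 60, 0.2, 0, 0, 0, 0, 0, 120, 0.2, 0, 0, 0, 0, 0, 160, 0.2, 0, 0, 0, 0, 0, 160, 0.2]}}

```text
time: 27.42
tool_pos: [0.5298, -0.0504, 0.1875]
eef_rot: [0.004, -0.06, 0.998, -0.0]
wrist_force: [-0.2, 0.7, -0.1]
gripper_width: 0.0513
finger_force: 0.0
```

```bash
python3 - <<'E'
from h import *
o=telemetry.get_obs();print(o['time'],o['tool_pos'],o['gripper_width'],o['q'][6])
c=shot('wrist'); w=cloud(c); print('v',fit(w,(.527,-.05),.06,.014,.05),fit(w,(.54,-.1375),.06,.063,.075), fit(w,(.54,-.1375),.06,.05,.0625))
E
```

```text
27.425 [ 0.52979302 -0.05036297  0.18751411] 0.051271343060921376 1.6689147722789164
v (array([526.6, -51. ,  60.4,  40. ,   6.9]), 2154, np.float64(38.5)) (array([ 536.7, -138.2,   50.2,   50.7,    7.4]), 2594, np.float64(67.1)) (array([ 537.8, -138. ,   61.7,   75.5,    7.1]), 1902, np.float64(58.0))
```

Call:
{"name": "jog_arm", "arguments": {"targets": [0, 0, -0.651, 33, 437, 0, 1, 0, 0, -0.651, 33, 437, 0, 1, 0, 0, -0.651, 33, 437, 0, 1, 0, 0, -0.651, 33, 437, 0, 1, 0, 0, -0.651, 33, 437, 0, 1, 0, 0, -0.651, 33, 437, 0, 1, 0, 0, -0.651, 33, 437, 0, 1, 0, 0, -0.651, 33, 437, 0, 1, 0, 0, -0.651, 33, 437, 0, 1, 0, 0, -0.651, 33, 437, 0, 1, 0, 0, -0.651, 33, 437, 0, 1, 0, 0, -0.651, 33, 437, 0, 1]}}

```text
time: 28.98
tool_pos: [0.5612, 0.3854, 0.1832]
eef_rot: [0.0, 0.263, 0.965, 0.0]
wrist_force: [0.1, -0.3, 0.3]
gripper_width: 0.0855
finger_force: 0.0
```

```bash
python3 - <<'E'
from h import *
o=telemetry.get_obs();print(o['time'],o['tool_pos'],o['gripper_width'],o['q'][6])
q=o['eef_rot'];print('phi',np.degrees(np.arctan2(q[2]**2-q[1]**2,2*q[1]*q[2])))
c=shot('wrist','w6.png'); w=cloud(c); print(fit(w,(.561,.387),.06,.055,.075))
E
```

```text
28.975 [0.56118592 0.38541855 0.18321335] 0.0854813456716341 0.3313999979406451
phi 59.54150294129658
(array([561.8, 385.3,  23.3,  46.5,  60. ]), 974, np.float64(64.9))
```

View pics/w6.png

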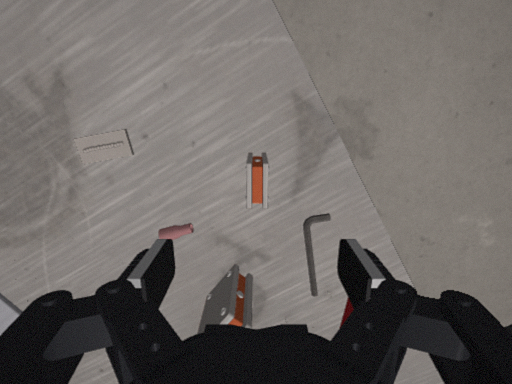

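The small magnet is centred at px (257,180). The gas cup at (175,232) and the large magnet at (232,300) are clear.

Call:
{"name": "jog_arm", "arguments": {"targets": [0, 0, 0, 0, 0, -60, 0.4, 0, 0, 0, 0, 0, -110, 0.4, 0, 0, 0, 0, 0, -145, 0.4, 0, 0, 0, 0, 0, -161, 0.4, 0, 0, 0, 0, 0, -161, 0.4, 0, 0, 0, 0, 0, -161, -0.2, 0, 0, 0, 0, 0, -161, -0.6, 0, 0, 0, 0, 0, -161, -0.95, 0, 0, 0, 0, 0, -161, -0.95, 0, 0, 0, 0, 0, -161, -0.95], "newtons": 50}}

```text
time: 30.28
tool_pos: [0.5615, 0.3873, 0.0236]
eef_rot: [0.001, 0.262, 0.965, 0.001]
wrist_force: [-1.3, -0.8, 6.7]
gripper_width: 0.0206
finger_force: 49.6
```

Call:
{"name": "jog_arm", "arguments": {"targets": [0, 0, 0, 0, 0, 50, -0.95, 0, 0, 0, 0, 0, 100, -0.95, 0, 0, 0.646, -15, -601, 120, -0.95, 0, 0, 0.646, -15, -601, 120, -0.95, 0, 0, 0.646, -15, -601, 120, -0.95, 0, 0, 0.646, -15, -601, 120, -0.95, 0, 0, 0.646, -15, -601, 120, -0.95, 0, 0, 0.646, -15, -601, 120, -0.95, 0, 0, 0.646, -15, -601, 120, -0.95, 0, 0, 0.646, -15, -601, 120, -0.95, 0, 0, 0.646, -15, -601, 120, -0.95, 0, 0, 0.646, -15, -601, 120, -0.95, 0, 0, 0.646, -15, -601, 120, -0.95, 0, 0, 0.646, -15, -601, 120, -0.95, 0, 0, 0.646, -15, -601, 120, -0.95, 0, 0, 0.646, -15, -601, 120, -0.95]}}

```text
time: 32.28
tool_pos: [0.5459, -0.2129, 0.1418]
eef_rot: [0.0, -0.059, 0.998, 0.0]
wrist_force: [0.3, -0.4, -2.2]
gripper_width: 0.0204
finger_force: 49.8
```

Call:
{"name": "jog_arm", "arguments": {"targets": [0, 0, 0, 0, -1, -50, -0.95, 0, 0, 0, 0, -1, -85, -0.95, 0, 0, 0, 0, -1, -100, -0.95, 0, 0, 0, 0, -1, -106, -0.95, 0, 0, 0, 0, -1, -108, -0.95, 0, 0, 0, 0, -1, -108, -0.95]}}

```text
time: 33.02
tool_pos: [0.5464, -0.2155, 0.0348]
eef_rot: [0.001, -0.058, 0.998, -0.0]
wrist_force: [0.4, 0.4, -1.8]
gripper_width: 0.0207
finger_force: 49.9
```

Call:
{"name": "jog_arm", "arguments": {"targets": [0, 0, 0, 0, 0, -1.5, -0.95, 0, 0, 0, 0, 0, -2.5, -0.95, 0, 0, 0, 0, 0, -2.5, -0.95, 0, 0, 0, 0, 0, -2.5, -0.95]}}

```text
time: 33.52
tool_pos: [0.5458, -0.2154, 0.0316]
eef_rot: [0.0, -0.058, 0.998, -0.0]
wrist_force: [-0.3, -0.7, 0.7]
gripper_width: 0.0204
finger_force: 50.2
```

Call:
{"name": "jog_arm", "arguments": {"targets": [0, 0, 0, 0, 0, 0, -0.7, 0, 0, 0, 0, 0, 0, -0.3, 0, 0, 0, 0, 0, 0, -0.05, 0, 0, 0, 0, 0, 0, -0.05, 0, 0, 0, 0, 0, 20, -0.05, 0, 0, 0, 0, 0, 70, -0.05, 0, 0, 0, 0, 0, 130, -0.05, 0, 0, 0, 0, 0, 190, -0.05, 0, 0, 0, 30, 60, 210, -0.05, 0, 0, 0, 30, 60, 210, -0.05, 0, 0, 0, 30, 60, 210, -0.05]}}

```text
time: 34.9
tool_pos: [0.5756, -0.1545, 0.2411]
eef_rot: [-0.0, -0.059, 0.998, 0.0]
wrist_force: [0.2, 0.5, -0.4]
gripper_width: 0.0405
finger_force: 0.0
```

```bash
python3 - <<'E'
from h import *
o=telemetry.get_obs();print(o['time'],o['tool_pos'])
q=[('mag',(.547,-.216),.04,.03,.09),('sq',(.54,-.1375),.06,.063,.069),('br',(.54,-.1375),.06,.05,.0625),('v',(.527,-.05),.045,.014,.05),('long',(.6125,-.129),.045,.013,.0205)]
for n in ['wrist','scene']:
    c=shot(n,'end_'+n+'.png'); w=cloud(c)
    for a in q: print(n,a[0],fit(w,*a[1:]))
a=cv2.imread('pics/end_wrist.png'); b=cv2.imread('pics/end_scene.png')[90:240,160:420]
g=w=cloud(shot('wrist'))
s=cv2.resize(b,(512,296)); cv2.imwrite('pics/end.png',np.vstack([cv2.resize(a,(400,300)),cv2.resize(s,(400,231))]))
E
```

```text
34.9 [ 0.57564198 -0.1544938   0.24109336]
wrist mag (array([ 546.6, -215.1,   45.5,   22.5,    6.6]), 978, np.float64(70.7))
wrist sq (array([ 536.6, -138.3,   49.6,   50.2,    7.3]), 1973, np.float64(67.0))
wrist br (array([ 538.3, -138. ,   61.8,   75.3,    7.6]), 1460, np.float64(58.0))
wrist v (array([526.7, -51.3,  59.7,  40.7,   6.9]), 1884, np.float64(37.6))
wrist long (array([ 613.4, -130.3,   25.5,   74.6,    7.3]), 969, np.float64(17.1))
scene mag (array([ 546.4, -214.4,   49.5,   27.1,    4. ]), 316, np.float64(59.3))
scene sq (array([ 535.7, -136.6,   51.5,   52.8,    9.8]), 217, np.float64(66.7))
scene br (array([ 536.6, -138.3,   62.5,   80.4,    6.2]), 240, np.float64(57.2))
scene v (array([525.5, -49.8,  64.2,  43.8,   5.9]), 491, np.float64(33.7))
scene long (array([ 612.4, -126.1,   27. ,   72.5,    7.3]), 103, np.float64(16.9))
```

View pics/end.png

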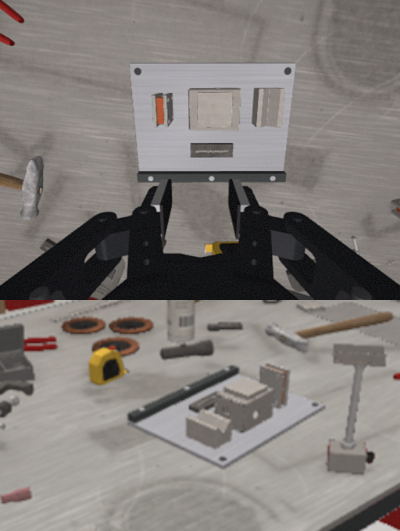

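The final view shows all five parts upright and square: magnet at px (163,109), bracket with coupon at (214,108), V block at (267,107) and long coupon at (211,150). All measured offsets are inside tolerance, so I hand the job in.

```bash
python3 -c "
from station import order
print(order.close_job())"
```

```text
the job is handed in; nothing more can be done
None
```

The kit is set out on the layout plate and handed in at about 35 s, with all five parts inside the tolerances by the last camera measurements; the bracket sits about 4 mm forward of the outline's centre (12 mm allowed).

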